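# Seat the board-vise head on its splines and lock it

### The arm

A 6-joint arm with a two-finger parallel gripper is mounted at the origin on a cart in front of the work surface, level with it; the furniture and walls round the work are solid. World frame = base frame: x ahead of the robot, y to its left, z up, the work surface at z = 0. Lengths are in m, angles in rad, forces in N, time in s.
With the tool pointing down it reaches from about 0.325 to 0.775 m from the base axis. Payload 5.5 kg.
Tool frame: the origin (TCP) lies on the centre line of the jaws, within the pads' length; the fingertips stand 11 mm ahead of it and the grasp point (between the pads) lies 8 mm behind it; z points along the fingers, y is the line along which they close (so a half turn about z gives the same grasp; the last joint's range is limited). The gripper opens to 85 mm and grips with 20 to 120 N. Pads are 22 mm wide; open, the fingers measure 114 mm over their backs; the gripper's body (76 mm by 85 mm) begins 54 mm behind the grasp point. The pads swing forward as they close: fully open they stand 13 mm farther back than shut.
Start: joints at [-1.218, 0.091, 1.231, -0, 1.82, -0.057], TCP at [0.239, -0.55, 0.206] pointing down, gripper open.
Joint ranges: [-2.87, 2.87], [-0.86, 2.18], [0.17, 2.46], [-1.51, 4.65], [0.06, 2.69], [-2.65, 2.65]. Speed limits (rad/s): [2.57, 2.57, 3.01, 3.14, 3.14, 3.14].

### API

Orientations are given as a unit quaternion [w, x, y, z].
In Python, from cell import r, viewer, order gives the robot as it stands.
- The arm moves only by the shell command python3 -m handwheel 'ROWS' [OPENING]. ROWS is JSON, a list of rows, each an object with "delta_pos": the shift along the tool's x, y, z in mm, a list of three; "rotation": the turn, a rotation vector about the tool's x, y, z in degrees, a list of three. In form: [{"delta_pos": [dx, dy, dz], "rotation": [wx, wy, wz]}, ...]. A call has 1 to 20 rows; each row is the pose to reach, as a shift and turn from the pose commanded when the call began, along the tool's axes at that moment; what a row does not reach only later rows make up. A row lasts 1/10 s, in which the tool goes at most 50 mm and 8.59 degrees, less where a joint would pass 70% of its speed; a pose out of reach is approached as far as the arm can. A call with a gripper value outside its range is refused whole. OPENING is the closure, from 0 (fully open) to 1 (shut), set as the call begins (- or left out, the last holds). The fingers move at their own pace and stop on an object; the grip force is fixed at half the most. Time passes only in rows, so rows that repeat a pose let the fingers close. It gives the time, the measured TCP pose, the force, the opening and the grip force at its end, in the units of the state.
- r.get_state(): the state, without advancing time (a new reading comes with each control period).
- viewer.capture(name): name is "scene" or "top"; returns a dict with "pixels" (384x512x3 uint8, red, green, blue), "z_map" (384x512 float32, m along the optical axis (not along the pixel's ray), 0 where there is no reading), "camera_matrix" (3x3 intrinsics, pixels), "cam_to_world" (4x4, takes a point from camera to world coordinates). Camera axes: x right, y up, looking along -z (the intrinsics and any distortion apply to the point x, -y, -z); pixel columns grow to the right and rows downward; lengths in m; the calibration is good to about 2 mm. A picture is of the moment at which its call begins.
- order.finish_job(): hands the job in; it is judged then, once.
The state is a dict: "t": time; "joint_positions": joint angles; "joint_velocities": joint speeds; "joint_torque": joint torques, N m; "ee_pos": TCP position; "ee_rot": TCP orientation; "wrist_force": force on the tool from outside, world axes, zero at the start; "ft_torque": the same for the moment, N m; "opening": opening from 0.0 (shut) to 1.0 (fully open); "gripper_force": force on a finger pad.
Only numpy, scipy, OpenCV 4.12 (cv2) and the standard library are available. Lean on these libraries where they do the work, as an engineer would, in place of code of your own. Each camera call takes 0.05 s, during which the arm holds its last target. There are 200 camera calls.

### The job

The head of the board vise stands in its base but its splines have not found their slots: turn it in place, without lifting it out, until you feel it drop and its round flange sits flush on the housing. Then push the locking bolt fully home over the flange, and leave the things standing around undisturbed.

Things in the scene. Friction and masses are not known exactly. Their poses are not given: they have to be found in the camera images.
- swivel_base: Fixed base of the board vise; origin on the desk top (z = 0) on the vertical bore axis, z up. Dark steel plate 130 mm (x) by 215 mm (y -150 to 65), 12 mm thick; round aluminium housing, 84 mm diameter, 95 mm tall. At its -y side a grey pillar (x -20 to 20, y -123 to -49 mm, 102 mm tall, two rails on top to 118 mm) carries the locking bolt.
- housing_rim (a point): Centre of the housing's rim, on the bore axis, 95 mm above the desk; fixed. 23 mm below it, out of sight, is a steel ring with a 34 mm bore and three slots 120 degrees apart, 15 mm wide. Where the slots point differs every time and is neither told nor visible. The head's splines (10 mm wide) rest on this ring until they meet the slots to within about 0.1 rad.
- swivel_head: Loose head of the board vise, about 0.55 kg, upright in the base. Origin on its axis, centre of the underside of its round flange (88 mm diameter, 10 mm thick); z up, x along its bar. Origin 109 mm above the desk at the start (14 mm gap under the flange), 95 mm when dropped. Below: 32 mm shaft, 80 mm long, three splines. Above: 32 mm neck and the bar with jaws.
- jaw_a (a point): Centre of the jaw block at the +x end of the head, 70 mm from the axis, 47 mm above the head's origin. Black block 24 mm along the head's x, 60 mm along its y, 42 mm tall. An aluminium bar along x (164 long, 30 wide, 14 mm thick, level with the feet of the jaws) joins both jaws; a thin green circuit board 50 mm wide is fixed between them, 58 mm above the head's origin.
- jaw_b (a point): Centre of the like jaw block at the -x end. About 1 N against the side of a jaw turns the head, either way, and it stays where it is left; push it round in small steps. It starts 20 to 100 degrees off in either direction, so 101 degrees of turn either way is always enough; it then falls 14 mm by its own weight and can turn no farther (about 0.2 rad of play).
- lock_bolt (a joint): Locking bolt, a steel slide on the base: 0 = drawn back, 0.026 m = fully home at its stop. It slides along the base's +y toward the axis, starts at 0 to 0.004, has about 2.5 N of friction and stays where left. Its tongue (26 mm wide, 108 to 116 mm above the desk) passes over the dropped flange (top at 105 mm); the flange's rim blocks it before.
- bolt_handle (a point): Centre of the bolt's upright steel grip plate: 44 mm along the base's x, 12 mm thick along its y, 36 mm tall; 134 mm above the desk, 126 mm from the axis when drawn back, 100 mm when home, outside the 87 mm circle swept by the jaws. Push its outer face (facing the base's -y) toward the axis.
- wash_bottle: Bystander: clear bottle with black cap, 72 mm diameter, 138 mm tall; origin at the centre of its underside.
- tape_roll: Bystander: roll of amber tape lying flat, 62 mm diameter, 20 mm tall; origin at the centre of its underside.
- power_brick: Bystander: black power brick, 50 by 115 by 30 mm tall; origin at the centre of its underside.
- solder_reel: Bystander: reel of solder, 66 by 54 by 34 mm tall; origin at the centre of its underside.

How it is judged:
By the outcome, as a careful person would: the job done as asked, in the order asked, and still so for the second after the job is handed in, with the robot touching nothing.
It also fails if it takes over 40 s, if anything falls off the work surface, if the arm or the gripper's body presses on something with over 40 N, if the wrist force passes 120 N, or if a joint passes its speed limit or range.

## Working session

There is one attempt and no reset: what is moved stays moved. The work goes in short steps, Python scripts to look and compute and a shell command to move; the robot and the scene stay as the last step left them, time stands still between calls to the robot, and variables do not carry over. Pictures are saved under pics/ and viewed, at most 10 in all, crops included, and the job is handed in when it is done.

```bash
mkdir -p pics; ls; cat > h.py <<'E'
import numpy as np,cv2
from cell import r,viewer,order
def cap(n,f=None):
    c=viewer.capture(n)
    if f: cv2.imwrite('pics/'+f,cv2.cvtColor(c['pixels'],cv2.COLOR_RGB2BGR))
    return c
def cloud(c):
    z=c['z_map'];K=c['camera_matrix'];v,u=np.mgrid[:z.shape[0],:z.shape[1]]
    x=(u-K[0,2])/K[0,0]*z;y=(v-K[1,2])/K[1,1]*z
    P=np.stack([x,-y,-z,np.ones_like(z)],-1)@c['cam_to_world'].T
    P=P[...,:3];P[z==0]=np.nan
    return P
E
python3 - <<'E'
from h import *
a=cap('top','top0.png');b=cap('scene','scene0.png')
np.savez('c0.npz',top=cloud(a),scene=cloud(b),tp=a['pixels'],sp=b['pixels'])
for c in(a,b):print(c['cam_to_world'].round(3),c['camera_matrix'].round(1))
s=r.get_state();print(s['t'],s['ee_pos'],s['ee_rot'],s['wrist_force'])
E
```

```text
pics
[[-0.027  0.989 -0.146  0.467]
 [-0.999 -0.024  0.024 -0.123]
 [ 0.02   0.147  0.989  0.954]
 [ 0.     0.     0.     1.   ]] [[392.5   0.  248.1]
 [  0.  392.5 194.9]
 [  0.    0.    1. ]]
[[-1.    -0.012  0.023  0.605]
 [ 0.025 -0.628  0.777  0.769]
 [ 0.005  0.778  0.629  0.884]
 [ 0.     0.     0.     1.   ]] [[496.4   0.  262.8]
 [  0.  496.4 194.9]
 [  0.    0.    1. ]]
0.1 [ 0.2389498  -0.55003988  0.2050404 ] [-8.95115243e-04  9.79083528e-01  2.03456696e-01 -1.30007892e-04] [ 0.05460435  0.29522008 -0.77185436]
```

View pics/top0.png

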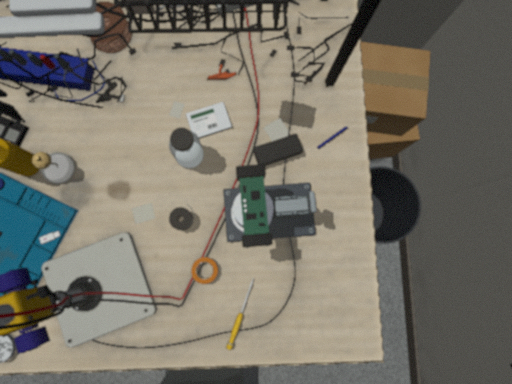

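View pics/scene0.png

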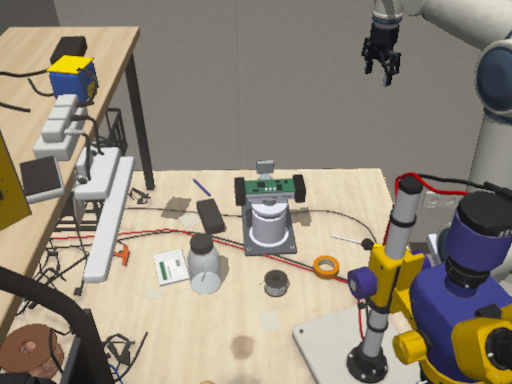

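The top view shows the base plate centred near (270,212), with the bolt pillar pointing right (world -y, handle near (313,200)). The jaws are at (251,174) and (257,238), the brick at (279,150), the bottle at (186,148), the reel at (181,218) and the tape at (205,270). The scene view agrees with this.

```bash
cat >> h.py <<'E'
def rect(P,zlo,zhi,box):
    m=(P[...,2]>zlo)&(P[...,2]<zhi)&(P[...,0]>box[0])&(P[...,0]<box[1])&(P[...,1]>box[2])&(P[...,1]<box[3])
    q=P[m][:,:2].astype(np.float32)
    return q,cv2.minAreaRect(q*1000)
E
python3 - <<'E'
from h import *
d=np.load('c0.npz');T=d['top']
for n,(u,v) in dict(ja=(251,174),jb=(257,238),board=(254,205),handle=(313,200),plate=(237,238),plate2=(308,232),pillar=(292,206),bottle=(182,140),tape=(195,270),reel=(181,218),brick=(279,150)).items(): print(n,T[v,u].round(3))
c=T[205,254]
bx=[c[0]-.15,c[0]+.15,c[1]-.2,c[1]+.12]
for lo,hi in((.006,.02),(.125,.17),(.16,.19),(.085,.112)):
    q,R=rect(T,lo,hi,bx);print(lo,hi,len(q),R)
# jaws
q,R=rect(T,.165,.19,bx)
S=d['scene']
for nm,P in(('top',T),('scene',S)):
  for n,lo,hi,b in(('handle',.12,.16,[c[0]-.05,c[0]+.05,c[1]-.16,c[1]-.095]),('brick',.02,.04,[c[0]+.05,c[0]+.2,c[1]-.12,c[1]+.08])):
    q,R=rect(P,lo,hi,b);print(nm,n,len(q),R)
E
python3 -c "
import cv2
i=cv2.imread('pics/top0.png')[130:270,160:340];cv2.imwrite('pics/crop0.png',cv2.resize(i,None,fx=4,fy=4,interpolation=2))"
```

```text
ja [ 0.624 -0.149  0.178]
jb [ 0.496 -0.157  0.177]
board [ 0.562 -0.153  0.168]
handle [ 0.572 -0.277  0.151]
plate [ 0.503 -0.117  0.014]
plate2 [ 0.513 -0.287  0.015]
pillar [ 0.564 -0.237  0.117]
bottle [ 0.71  -0.005  0.138]
tape [ 0.431 -0.017  0.018]
reel [ 0.556  0.019 -0.003]
brick [ 0.712 -0.223  0.03 ]
0.006 0.02 2455 ((563.24267578125, -176.17239379882812), (297.94635009765625, 286.2313232421875), 0.2748183608055115)
0.125 0.17 1335 ((560.4303588867188, -203.04373168945312), (155.2392120361328, 159.2182159423828), 3.5427377223968506)
0.16 0.19 2142 ((562.5091552734375, -153.0650634765625), (164.84109497070312, 59.904170989990234), 3.6413044929504395)
0.085 0.112 143 ((595.9708251953125, -136.0389862060547), (286.9010009765625, 111.46175384521484), 61.85885238647461)
top handle 173 ((569.6290893554688, -275.6191101074219), (24.98273277282715, 41.362525939941406), 70.044921875)
top brick 917 ((715.499267578125, -220.94070434570312), (49.81723403930664, 113.49697875976562), 17.451204299926758)
scene handle 217 ((570.8121948242188, -274.3417053222656), (19.591487884521484, 44.00575637817383), 87.87452697753906)
scene brick 585 ((701.3323974609375, -196.73968505859375), (83.73953247070312, 178.16143798828125), 39.122642517089844)
```

View pics/crop0.png

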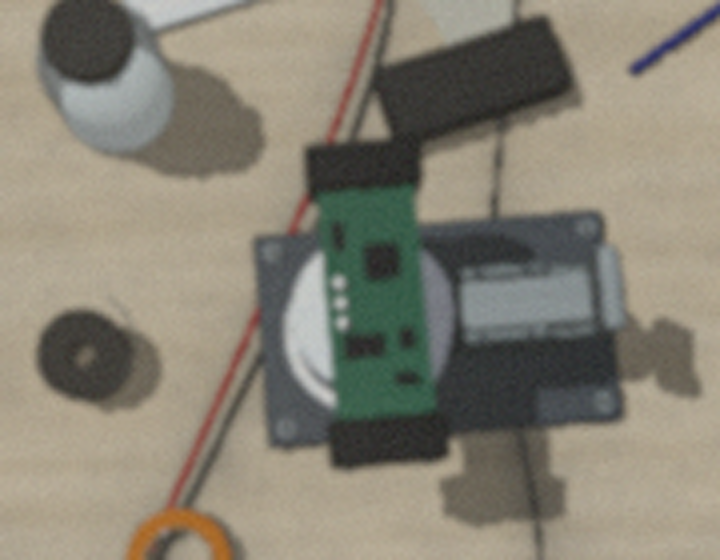

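The axis is at (0.5625,-0.153), the head is yawed about 3.6°, and the jaw tops are at 0.177 as expected. My plan is to straddle jaw_a with the open gripper and swing it counter-clockwise, away from the bolt handle. The first move takes the gripper above jaw_a.

```bash
python3 -m handwheel '[{"delta_pos":[0,0,-50],"rotation":[0,0,0]},{"delta_pos":[40,-16,-50],"rotation":[0,0,6]},{"delta_pos":[80,-32,-50],"rotation":[0,0,12]},{"delta_pos":[125,-50,-50],"rotation":[0,0,19.9]},{"delta_pos":[170,-68,-50],"rotation":[0,0,19.9]},{"delta_pos":[215,-86,-50],"rotation":[0,0,19.9]},{"delta_pos":[260,-104,-50],"rotation":[0,0,19.9]},{"delta_pos":[305,-122,-50],"rotation":[0,0,19.9]},{"delta_pos":[350,-140,-50],"rotation":[0,0,19.9]},{"delta_pos":[395,-158,-50],"rotation":[0,0,19.9]},{"delta_pos":[440,-176,-50],"rotation":[0,0,19.9]},{"delta_pos":[485,-195,-50],"rotation":[0,0,19.9]},{"delta_pos":[523,-210,-50],"rotation":[0,0,19.9]},{"delta_pos":[523,-210,-50],"rotation":[0,0,19.9]},{"delta_pos":[523,-210,-50],"rotation":[0,0,19.9]},{"delta_pos":[523,-210,-50],"rotation":[0,0,19.9]}]' 0
cat >> h.py <<'E'
from scipy.spatial.transform import Rotation as Ro
def st():
    s=r.get_state();q=s['ee_rot'];R=Ro.from_quat([*q[1:],q[0]]).as_matrix()
    print('t',round(s['t'],2),'p',np.round(s['ee_pos'],4),'yaw',np.degrees(np.arctan2(R[1,0],R[0,0])).round(2),'z',R[:,2].round(3),'F',np.round(s['wrist_force'],2),'q6',round(s['joint_positions'][5],2),'op',round(s['opening'],2))
    return s,R
def goto(p,yaw):  # deltas in tool frame mm/deg
    s,R=st();print('need',(R.T@(np.array(p)-s['ee_pos'])*1000).round(1))
E
python3 - <<'E'
from h import *
goto([.6344,-.1485,.15],3.6)
cap('scene','s1.png')
E
```

```text
t: 1.7
ee_pos: [0.6346, -0.1501, 0.2559]
ee_rot: [0.0, 1.0, 0.031, -0.0]
wrist_force: [0.6, -0.0, 0.2]
opening: 1.002
gripper_force: 0.0
t 1.7 p [ 0.6346 -0.1501  0.2559] yaw 3.53 z [-0.001 -0.    -1.   ] F [ 0.65 -0.02  0.17] q6 1.22 op 1.0
need [ -0.   -1.6 105.9]
```

View pics/s1.png

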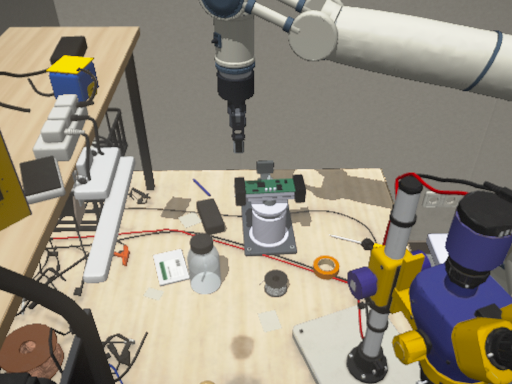

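The gripper is edge-on at (238,150), directly above the far jaw at (240,190), and it clears everything. Next I lower it until it straddles the jaw.

```bash
python3 -m handwheel '[{"delta_pos":[0,-1.5,30],"rotation":[0,0,0]},{"delta_pos":[0,-1.5,60],"rotation":[0,0,0]},{"delta_pos":[0,-1.5,75],"rotation":[0,0,0]},{"delta_pos":[0,-1.5,90],"rotation":[0,0,0]},{"delta_pos":[0,-1.5,100],"rotation":[0,0,0]},{"delta_pos":[0,-1.5,105],"rotation":[0,0,0]},{"delta_pos":[0,-1.5,105],"rotation":[0,0,0]}]' 0
python3 - <<'E'
from h import *
st()
R=72
for a in range(3,25,3):
    f=np.radians(-a);C=np.array([-R,0]);M=np.array([[np.cos(f),-np.sin(f)],[np.sin(f),np.cos(f)]])
    print(-a,(C-M@C).round(1))
E
```

```text
t: 2.45
ee_pos: [0.6349, -0.1479, 0.151]
ee_rot: [-0.0, 1.0, 0.031, -0.0]
wrist_force: [0.7, 0.3, -0.9]
opening: 1.002
gripper_force: 0.0
t 2.45 p [ 0.6349 -0.1479  0.151 ] yaw 3.57 z [-0.  0. -1.] F [ 0.67  0.28 -0.87] q6 1.23 op 1.0
-3 [-0.1 -3.8]
-6 [-0.4 -7.5]
-9 [ -0.9 -11.3]
-12 [ -1.6 -15. ]
-15 [ -2.5 -18.6]
-18 [ -3.5 -22.2]
-21 [ -4.8 -25.8]
-24 [ -6.2 -29.3]
```

```bash
python3 -m handwheel '[{"delta_pos":[-0.1,-3.8,0],"rotation":[0,0,-3]},{"delta_pos":[-0.4,-7.5,0],"rotation":[0,0,-6]},{"delta_pos":[-0.9,-11.3,0],"rotation":[0,0,-9]},{"delta_pos":[-1.6,-15,0],"rotation":[0,0,-12]},{"delta_pos":[-2.5,-18.6,0],"rotation":[0,0,-15]},{"delta_pos":[-3.5,-22.2,0],"rotation":[0,0,-18]},{"delta_pos":[-3.5,-22.2,0],"rotation":[0,0,-18]}]' 0
cat >> h.py <<'E'
def head():
    st();P=cloud(cap('scene'));pts=P[:,:,:].reshape(-1,3)
    d=np.hypot(pts[:,0]-.5625,pts[:,1]+.153)
    b=pts[(d<.022)&(pts[:,2]>.13)&(pts[:,2]<.185)]
    print('board z (start ~.168)',np.median(b[:,2]).round(4),len(b))
    q=pts[(d<.09)&(d>.055)&(pts[:,2]>.15)&(pts[:,2]<.181)]
    l=[p for p in q if (p[1]+.153)*np.cos(0)<1]  
    return pts
E
python3 -c "
from h import *
head()"
```

```text
t: 3.15
ee_pos: [0.6306, -0.1256, 0.1527]
ee_rot: [0.0, 0.982, 0.188, 0.001]
wrist_force: [0.5, -0.2, -0.2]
opening: 0.996
gripper_force: 0.0
t 3.15 p [ 0.6306 -0.1256  0.1527] yaw 21.64 z [ 0.002 -0.    -1.   ] F [ 0.47 -0.24 -0.23] q6 0.94 op 1.0
board z (start ~.168) 0.1669 286
```

```bash
python3 -m handwheel '[{"delta_pos":[-0.1,-3.8,1],"rotation":[0,0,-3]},{"delta_pos":[-0.4,-7.5,1],"rotation":[0,0,-6]},{"delta_pos":[-0.9,-11.3,1],"rotation":[0,0,-9]},{"delta_pos":[-1.6,-15,1],"rotation":[0,0,-12]},{"delta_pos":[-1.6,-15,1],"rotation":[0,0,-12]}]' 0
python3 -c "
from h import *
head();cap('top','t2.png')"
```

```text
t: 3.7
ee_pos: [0.6233, -0.1125, 0.1508]
ee_rot: [0.0, 0.957, 0.289, 0.0]
wrist_force: [-0.9, -0.5, 0.8]
opening: 1.001
gripper_force: 0.0
t 3.7 p [ 0.6233 -0.1125  0.1508] yaw 33.55 z [ 0.001 -0.    -1.   ] F [-0.9  -0.48  0.8 ] q6 0.75 op 1.0
board z (start ~.168) 0.1518 249
```

View pics/t2.png

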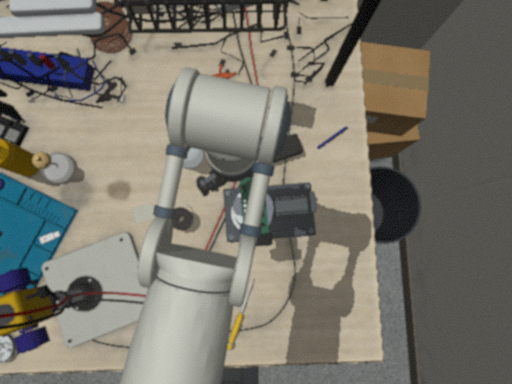

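The board top fell from 0.167 to 0.152, so the head dropped after about 20° of turn. The picture shows the arm covering most of the vise, with the plate still at (270,212). Now I back off from the jaw, raise the gripper and close it.

```bash
python3 -m handwheel '[{"delta_pos":[-0.3,6.3,0],"rotation":[0,0,5]},{"delta_pos":[-0.3,6.3,0],"rotation":[0,0,5]},{"delta_pos":[-0.3,6.3,-30],"rotation":[0,0,5]},{"delta_pos":[-0.3,6.3,-70],"rotation":[0,0,5]},{"delta_pos":[-0.3,6.3,-110],"rotation":[0,0,5]},{"delta_pos":[-0.3,6.3,-110],"rotation":[0,0,5]}]' 0
python3 - <<'E'
from h import *
goto([.572,-.3127,.25],0)
P=head()
d=np.load('c0.npz')
q=P[(abs(P[:,0]-.571)<.035)&(P[:,1]<-.255)&(P[:,1]>-.30)&(P[:,2]>.142)&(P[:,2]<.16)]
print('handle',len(q),np.median(q,0).round(4),q.min(0).round(3),q.max(0).round(3))
q=P[(np.hypot(P[:,0]-.5625,P[:,1]+.153)<.046)&(P[:,2]>.075)&(P[:,2]<.112)]
print('flange',len(q),np.percentile(q[:,2],[50,90,99]).round(4))
E
```

```text
t: 4.4
ee_pos: [0.6278, -0.1183, 0.2683]
ee_rot: [0.003, 0.969, 0.247, 0.005]
wrist_force: [0.7, 0.8, 1.0]
opening: 1.001
gripper_force: 0.0
t 4.4 p [ 0.6278 -0.1183  0.2683] yaw 28.64 z [ 0.012 -0.003 -1.   ] F [0.74 0.83 1.05] q6 0.83 op 1.0
need [-142.3  143.7   18.2]
t 4.4 p [ 0.6278 -0.1183  0.2683] yaw 28.64 z [ 0.012 -0.003 -1.   ] F [0.74 0.83 1.05] q6 0.83 op 1.0
board z (start ~.168) 0.167 294
handle 100 [ 0.5697 -0.2722  0.1503] [ 0.549 -0.283  0.142] [ 0.593 -0.264  0.155]
flange 341 [0.0896 0.0963 0.1113]
```

The board reads 0.167 again, so the 0.152 reading may have been occlusion. I'll look at the scene again.

```bash
python3 - <<'E'
from h import *
c=cap('scene');P=cloud(c)
i=cv2.cvtColor(c['pixels'],cv2.COLOR_RGB2BGR)[120:265,190:350]
cv2.imwrite('pics/s3.png',cv2.resize(i,None,fx=4,fy=4,interpolation=2))
pts=P.reshape(-1,3)
q,R=rect(P,.14,.18,[.46,.66,-.25,-.06]);print(R)
d0=np.load('c0.npz')['scene'].reshape(-1,3)
for p in(d0,pts):
    d=np.hypot(p[:,0]-.5625,p[:,1]+.153);b=p[(d<.085)&(p[:,2]>.12)&(p[:,2]<.19)];print(np.percentile(b[:,2],[10,50,90,98]).round(4))
E
```

```text
((564.77099609375, -149.2726287841797), (165.3223114013672, 62.682559967041016), 4.042718887329102)
[0.1356 0.1675 0.1767 0.1789]
[0.1355 0.1676 0.1767 0.1789]
```

View pics/s3.png

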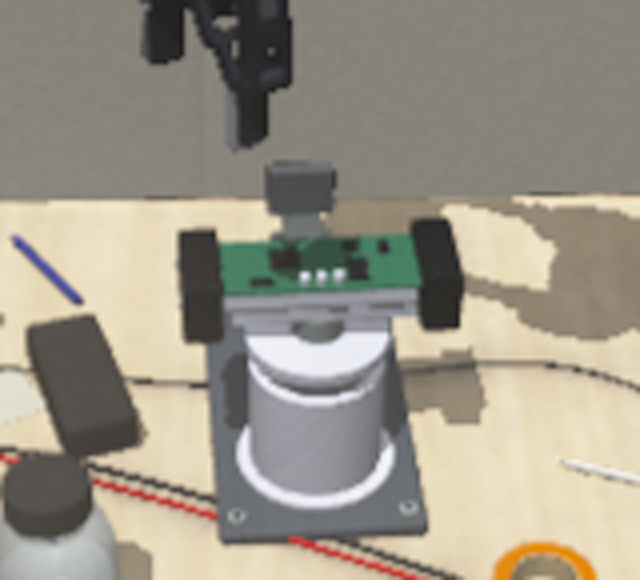

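The enlarged view shows the head still high, with a gap under the flange, and its bar unturned at about 4°. I need to know what t2 showed at the time and how far the fingertips reach.

```bash
python3 - <<'E'
from h import *
s,R=st()
P=cloud(cap('scene')).reshape(-1,3)
q=P[(np.hypot(P[:,0]-s['ee_pos'][0],P[:,1]-s['ee_pos'][1])<.075)&(P[:,2]>.2)&(P[:,2]<.5)]
l=(q-s['ee_pos'])@R
l=l[abs(l[:,0])<.03]
for a in range(-60,80,8):
    k=l[(l[:,1]*1000>=a)&(l[:,1]*1000<a+8)]
    if len(k):print(a,len(k),'lowest (tool z mm)',(k[:,2].max()*1000).round(1))
i=cv2.imread('pics/t2.png')[150:260,190:330];cv2.imwrite('pics/t2c.png',cv2.resize(i,None,fx=5,fy=5,interpolation=2))
E
```

```text
t 4.5 p [ 0.6269 -0.1181  0.2619] yaw 28.62 z [ 0.003 -0.001 -1.   ] F [ 0.06 -0.68 -0.46] q6 0.83 op 1.0
-60 107 lowest (tool z mm) -46.1
-52 119 lowest (tool z mm) -38.9
-44 240 lowest (tool z mm) -48.4
-36 788 lowest (tool z mm) -92.9
-28 365 lowest (tool z mm) -100.5
-20 91 lowest (tool z mm) -109.3
-12 37 lowest (tool z mm) -106.1
-4 15 lowest (tool z mm) -97.7
4 37 lowest (tool z mm) -98.6
12 37 lowest (tool z mm) -99.2
20 15 lowest (tool z mm) -105.6
28 24 lowest (tool z mm) -96.9
36 60 lowest (tool z mm) -40.5
44 140 lowest (tool z mm) -36.0
52 16 lowest (tool z mm) -43.8
60 57 lowest (tool z mm) -82.5
68 30 lowest (tool z mm) -85.0
```

View pics/t2c.png

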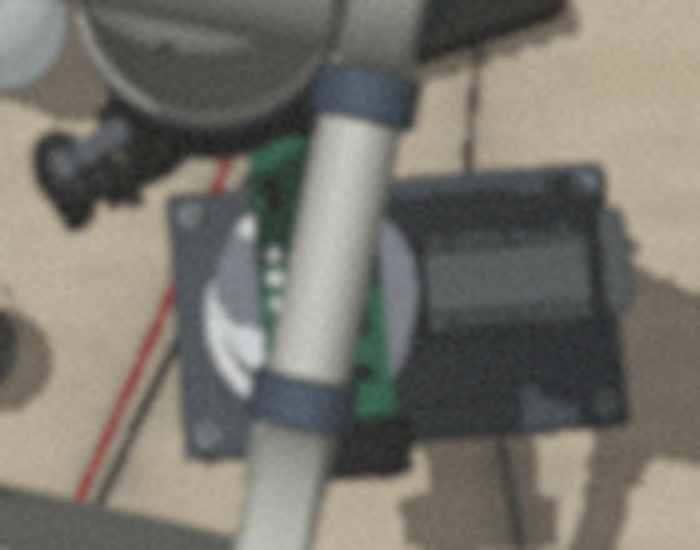

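t2c shows the board and jaw_b, at about (370,440) in the crop, unturned. So the fingers passed above the jaws, and I'll measure the tip height directly.

```bash
python3 - <<'E'
from h import *
s,R=st()
c=cap('scene');P=cloud(c)
for v in range(140,162,3):
    row=P[v,222:268:3]; print(v,[None if np.isnan(p[0]) else ((p-s['ee_pos'])@R*1000).round().astype(int).tolist() for p in row if np.linalg.norm(p-s['ee_pos'])<.12])
# project TCP into image
M=np.linalg.inv(c['cam_to_world']);K=c['camera_matrix']
for dz in(-.04,0,.011):
    p=s['ee_pos']+R[:,2]*dz;x=M@[*p,1];print(dz,K[0,0]*x[0]/-x[2]+K[0,2],K[1,1]*-x[1]/-x[2]+K[1,2])
E
```

```text
t 4.55 p [ 0.6264 -0.118   0.2598] yaw 28.61 z [ 0. -0. -1.] F [-0.52  0.75 -0.6 ] q6 0.83 op 1.0
140 [[10, -43, -84], [8, -52, -89], [-2, -69, -95], [-8, -72, -94]]
143 [[11, -45, -78], [9, -53, -82], [11, -69, -92], [6, -72, -92], [1, -74, -91], [-8, -72, -87]]
146 [[11, -43, -70], [8, -50, -73], [3, -54, -74], [-3, -56, -73]]
149 [[11, -44, -63], [7, -48, -64], [3, -54, -66], [-3, -55, -65]]
152 [[11, -43, -55], [7, -49, -57], [3, -54, -59], [-3, -56, -58]]
155 [[11, -44, -48], [8, -50, -51], [2, -53, -51], [-5, -52, -48]]
158 [[7, -47, -42], [0, -49, -40]]
161 []
-0.04 240.96742280422035 146.69175340878695
0 241.38061472032604 162.09203761785545
0.011 241.49089576836712 166.20237815576644
```

The measured tips (pads at y ±43, x ±11) stand about 40 mm behind the reported TCP, and the body is shifted by the same amount. So the tip height when open is about the reported z + 0.040. I go back over jaw_a and descend to a reported z of 0.108, which stays clear of everything even if this offset is wrong.

```bash
python3 -m handwheel '[{"delta_pos":[-2.5,10,0],"rotation":[0,0,8]},{"delta_pos":[-5,20,0],"rotation":[0,0,16]},{"delta_pos":[-7.6,30.6,20],"rotation":[0,0,24]},{"delta_pos":[-7.6,30.6,40],"rotation":[0,0,25]},{"delta_pos":[-7.6,30.6,75],"rotation":[0,0,25]},{"delta_pos":[-7.6,30.6,100],"rotation":[0,0,25]},{"delta_pos":[-7.6,30.6,120],"rotation":[0,0,25]},{"delta_pos":[-7.6,30.6,135],"rotation":[0,0,25]},{"delta_pos":[-7.6,30.6,145],"rotation":[0,0,25]},{"delta_pos":[-7.6,30.6,152],"rotation":[0,0,25]},{"delta_pos":[-7.6,30.6,152],"rotation":[0,0,25]},{"delta_pos":[-7.6,30.6,152],"rotation":[0,0,25]}]' 0
python3 - <<'E'
from h import *
c=cap('scene');head()
i=cv2.cvtColor(c['pixels'],cv2.COLOR_RGB2BGR)[100:245,190:350]
cv2.imwrite('pics/s4.png',cv2.resize(i,None,fx=4,fy=4,interpolation=2))
E
```

```text
t: 5.8
ee_pos: [0.6347, -0.1486, 0.109]
ee_rot: [0.0, 1.0, 0.031, 0.001]
wrist_force: [-0.7, -0.7, 0.5]
opening: 0.998
gripper_force: 0.0
t 5.85 p [ 0.6349 -0.1486  0.1094] yaw 3.58 z [ 0.002 -0.001 -1.   ] F [-0.39 -0.7   0.47] q6 1.23 op 1.0
board z (start ~.168) 0.1672 282
```

View pics/s4.png

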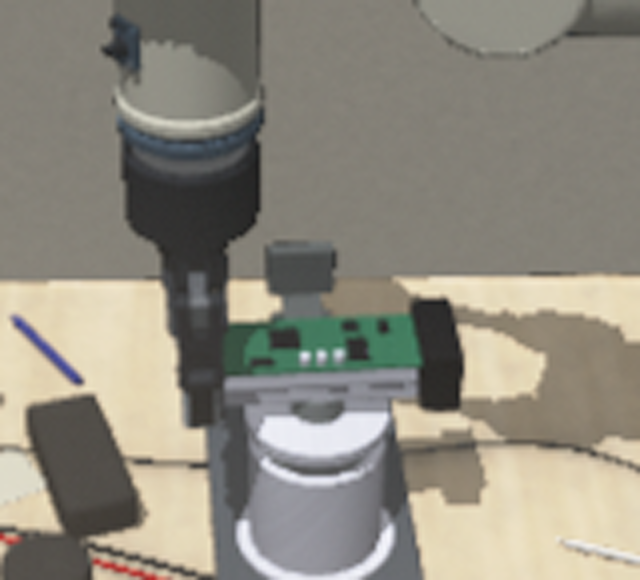

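The finger now stands beside jaw_a and its tip, at (197,425) in the crop, is near the jaw's foot, so the straddle is right. Now I sweep.

```bash
python3 -m handwheel '[{"delta_pos":[-0.1,-3.8,0],"rotation":[0,0,-3]},{"delta_pos":[-0.4,-7.5,0],"rotation":[0,0,-6]},{"delta_pos":[-0.9,-11.3,0],"rotation":[0,0,-9]},{"delta_pos":[-1.6,-15,0],"rotation":[0,0,-12]},{"delta_pos":[-2.5,-18.6,0],"rotation":[0,0,-15]},{"delta_pos":[-3.5,-22.2,0],"rotation":[0,0,-18]},{"delta_pos":[-3.5,-22.2,0],"rotation":[0,0,-18]}]' 0
cat >> h.py <<'E'
def head():
    st();c=cap('scene');P=cloud(c);px=c['pixels'].astype(int)
    g=(px[...,1]>px[...,0]+18)&(px[...,1]>px[...,2]+8)
    p=P[g&(np.hypot(P[...,0]-.5625,P[...,1]+.153)<.07)&(P[...,2]>.12)]
    m,v=cv2.PCACompute(p[:,:2].astype(np.float32),mean=None)
    print('green n',len(p),'z',np.median(p[:,2]).round(4),'c',m.round(3),'ang',np.degrees(np.arctan2(v[0,1],v[0,0])).round(1))
    return P
E
python3 -c "
from h import *
head()"
```

```text
t: 6.6
ee_pos: [0.63, -0.1264, 0.1094]
ee_rot: [0.001, 0.982, 0.188, 0.001]
wrist_force: [0.6, -0.4, -0.4]
opening: 1.003
gripper_force: 0.2
t 6.6 p [ 0.63   -0.1264  0.1094] yaw 21.63 z [ 0.002 -0.001 -1.   ] F [ 0.59 -0.45 -0.37] q6 0.94 op 1.0
green n 396 z 0.1682 c [[ 0.545 -0.152]] ang 15.0
```

```bash
python3 -m handwheel '[{"delta_pos":[-0.1,-3.8,0],"rotation":[0,0,-3]},{"delta_pos":[-0.4,-7.5,0],"rotation":[0,0,-6]},{"delta_pos":[-0.9,-11.3,0],"rotation":[0,0,-9]},{"delta_pos":[-1.6,-15,0],"rotation":[0,0,-12]},{"delta_pos":[-1.6,-15,0],"rotation":[0,0,-12]}]' 0
python3 -c "
from h import *
head()"
```

```text
t: 7.15
ee_pos: [0.623, -0.1133, 0.1091]
ee_rot: [0.001, 0.957, 0.289, 0.001]
wrist_force: [1.5, -0.3, 0.7]
opening: 1.002
gripper_force: 0.6
t 7.15 p [ 0.623  -0.1133  0.1091] yaw 33.54 z [ 0.002 -0.001 -1.   ] F [ 1.49 -0.28  0.69] q6 0.75 op 1.0
green n 325 z 0.1684 c [[ 0.542 -0.157]] ang 20.5
```

```bash
python3 -m handwheel '[{"delta_pos":[-0.1,-3.8,0],"rotation":[0,0,-3]},{"delta_pos":[-0.4,-7.5,0],"rotation":[0,0,-6]},{"delta_pos":[-0.4,-7.5,0],"rotation":[0,0,-6]}]' 0
python3 -c "
from h import *
head()"
```

```text
t: 7.5
ee_pos: [0.6182, -0.1072, 0.1085]
ee_rot: [0.0, 0.941, 0.338, 0.0]
wrist_force: [1.3, 0.0, 0.5]
opening: 1.001
gripper_force: 0.7
t 7.5 p [ 0.6182 -0.1072  0.1085] yaw 39.51 z [ 0.001 -0.    -1.   ] F [1.33 0.04 0.51] q6 0.66 op 1.0
green n 248 z 0.1684 c [[ 0.536 -0.161]] ang 28.9
```

Following well. Next comes 12° with a check, then more.

```bash
python3 -m handwheel '[{"delta_pos":[-0.1,-3.8,0],"rotation":[0,0,-3]},{"delta_pos":[-0.4,-7.5,0],"rotation":[0,0,-6]},{"delta_pos":[-0.9,-11.3,0],"rotation":[0,0,-9]},{"delta_pos":[-0.9,-11.3,0],"rotation":[0,0,-9]}]' 0
python3 -c "
from h import *
head()"
```

```text
t: 7.95
ee_pos: [0.6101, -0.099, 0.1083]
ee_rot: [0.0, 0.912, 0.411, 0.0]
wrist_force: [1.3, 0.1, 1.1]
opening: 1.001
gripper_force: 0.5
t 7.95 p [ 0.6101 -0.099   0.1083] yaw 48.5 z [ 0.  0. -1.] F [1.31 0.11 1.05] q6 0.51 op 1.0
green n 175 z 0.1681 c [[ 0.534 -0.168]] ang 32.3
```

```bash
python3 -m handwheel '[{"delta_pos":[-0.1,-3.8,0],"rotation":[0,0,-3]},{"delta_pos":[-0.4,-7.5,0],"rotation":[0,0,-6]},{"delta_pos":[-0.4,-7.5,0],"rotation":[0,0,-6]}]' 0
python3 -c "
from h import *
head()"
```

```text
t: 8.3
ee_pos: [0.6041, -0.0943, 0.108]
ee_rot: [-0.0, 0.889, 0.458, -0.0]
wrist_force: [1.7, 0.1, 0.2]
opening: 0.994
gripper_force: 0.5
t 8.3 p [ 0.6041 -0.0943  0.108 ] yaw 54.48 z [-0.  0. -1.] F [1.65 0.11 0.19] q6 0.41 op 0.99
green n 157 z 0.1681 c [[ 0.543 -0.167]] ang 40.6
```

```bash
python3 -m handwheel '[{"delta_pos":[-0.1,-3.8,0],"rotation":[0,0,-3]},{"delta_pos":[-0.4,-7.5,0],"rotation":[0,0,-6]},{"delta_pos":[-0.9,-11.3,0],"rotation":[0,0,-9]},{"delta_pos":[-0.9,-11.3,0],"rotation":[0,0,-9]}]' 0
python3 -c "
from h import *
head()"
```

```text
t: 8.75
ee_pos: [0.5943, -0.0885, 0.108]
ee_rot: [-0.0, 0.85, 0.526, -0.0]
wrist_force: [1.0, 0.3, 0.3]
opening: 0.996
gripper_force: 0.4
t 8.75 p [ 0.5943 -0.0885  0.108 ] yaw 63.48 z [-0.  0. -1.] F [1.02 0.3  0.26] q6 0.26 op 1.0
green n 127 z 0.1684 c [[ 0.558 -0.156]] ang 53.9
```

```bash
python3 -m handwheel '[{"delta_pos":[-0.1,-3.8,0],"rotation":[0,0,-3]},{"delta_pos":[-0.4,-7.5,0],"rotation":[0,0,-6]},{"delta_pos":[-0.4,-7.5,0],"rotation":[0,0,-6]}]' 0
python3 -c "
from h import *
head()"
```

```text
t: 9.1
ee_pos: [0.5874, -0.0855, 0.1079]
ee_rot: [-0.0, 0.822, 0.57, -0.0]
wrist_force: [0.4, 0.2, 1.1]
opening: 1.0
gripper_force: 0.3
t 9.1 p [ 0.5874 -0.0855  0.1079] yaw 69.47 z [-0.  0. -1.] F [0.42 0.15 1.07] q6 0.16 op 1.0
green n 103 z 0.1686 c [[ 0.563 -0.145]] ang 55.7
```

```bash
python3 -m handwheel '[{"delta_pos":[-0.1,-3.8,0],"rotation":[0,0,-3]},{"delta_pos":[-0.4,-7.5,0],"rotation":[0,0,-6]},{"delta_pos":[-0.9,-11.3,0],"rotation":[0,0,-9]},{"delta_pos":[-0.9,-11.3,0],"rotation":[0,0,-9]}]' 0
python3 -c "
from h import *
head()"
```

```text
t: 9.55
ee_pos: [0.5765, -0.0824, 0.108]
ee_rot: [-0.0, 0.775, 0.633, -0.0]
wrist_force: [0.6, -0.3, -0.0]
opening: 1.002
gripper_force: 0.3
t 9.55 p [ 0.5765 -0.0824  0.108 ] yaw 78.47 z [-0.  0. -1.] F [ 0.55 -0.26 -0.02] q6 0.0 op 1.0
green n 81 z 0.1688 c [[ 0.571 -0.12 ]] ang 55.8
```

```bash
python3 -m handwheel '[{"delta_pos":[-0.1,-3.8,0],"rotation":[0,0,-3]},{"delta_pos":[-0.4,-7.5,0],"rotation":[0,0,-6]},{"delta_pos":[-0.4,-7.5,0],"rotation":[0,0,-6]}]' 0
python3 -c "
from h import *
head()"
```

```text
t: 9.9
ee_pos: [0.5691, -0.0814, 0.1079]
ee_rot: [-0.0, 0.74, 0.672, -0.0]
wrist_force: [-0.4, -0.1, -1.3]
opening: 0.998
gripper_force: 0.3
t 9.9 p [ 0.5691 -0.0814  0.1079] yaw 84.47 z [-0.  0. -1.] F [-0.44 -0.06 -1.28] q6 -0.1 op 1.0
green n 74 z 0.1686 c [[ 0.572 -0.112]] ang -11.7
```

```bash
python3 -m handwheel '[{"delta_pos":[-0.1,-3.8,0],"rotation":[0,0,-3]},{"delta_pos":[-0.4,-7.5,0],"rotation":[0,0,-6]},{"delta_pos":[-0.9,-11.3,0],"rotation":[0,0,-9]},{"delta_pos":[-0.9,-11.3,0],"rotation":[0,0,-9]}]' 0
python3 -c "
from h import *
head();c=cap('scene')
i=cv2.cvtColor(c['pixels'],cv2.COLOR_RGB2BGR)[100:265,190:350]
cv2.imwrite('pics/s5.png',cv2.resize(i,None,fx=3.5,fy=3.5,interpolation=2))"
```

```text
t: 10.35
ee_pos: [0.5578, -0.0812, 0.108]
ee_rot: [-0.0, 0.685, 0.728, -0.0]
wrist_force: [1.2, -0.7, 0.2]
opening: 1.0
gripper_force: 0.3
t 10.35 p [ 0.5578 -0.0812  0.108 ] yaw 93.47 z [-0.  0. -1.] F [ 1.17 -0.68  0.19] q6 -0.27 op 1.0
green n 66 z 0.1686 c [[ 0.565 -0.111]] ang 1.0
```

View pics/s5.png

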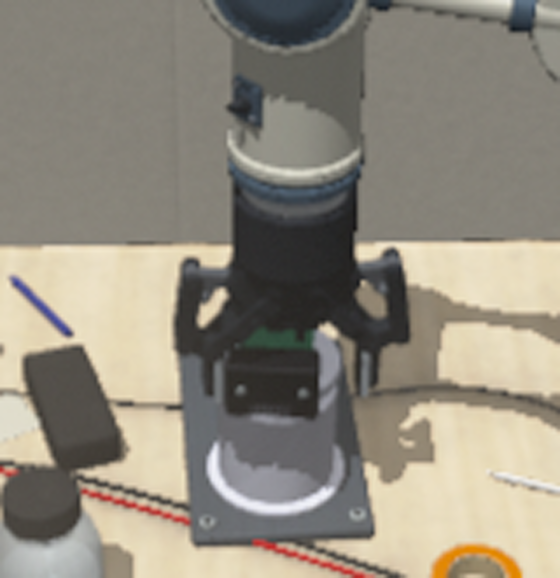

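The jaw faces the camera at (272,385), with the left finger pushing it. The head is still up after about 80° of turn, so I continue in small steps.

```bash
python3 -m handwheel '[{"delta_pos":[-0.1,-3.8,0],"rotation":[0,0,-3]},{"delta_pos":[-0.4,-7.5,0],"rotation":[0,0,-6]},{"delta_pos":[-0.4,-7.5,0],"rotation":[0,0,-6]}]' 0
python3 -c "
from h import *
head()"
```

```text
t: 10.75
ee_pos: [0.5504, -0.0821, 0.1081]
ee_rot: [-0.0, 0.646, 0.763, -0.0]
wrist_force: [0.4, -0.1, -0.7]
opening: 0.998
gripper_force: 0.2
t 10.75 p [ 0.5504 -0.0821  0.1081] yaw 99.49 z [-0. -0. -1.] F [ 0.45 -0.13 -0.69] q6 -0.37 op 1.0
green n 56 z 0.1686 c [[ 0.558 -0.115]] ang 111.7
```

```bash
python3 -m handwheel '[{"delta_pos":[-0.1,-3.8,0],"rotation":[0,0,-3]},{"delta_pos":[-0.4,-7.5,0],"rotation":[0,0,-6]},{"delta_pos":[-0.4,-7.5,0],"rotation":[0,0,-6]}]' 0
python3 -c "
from h import *
head()"
```

```text
t: 11.1
ee_pos: [0.543, -0.0838, 0.108]
ee_rot: [-0.0, 0.605, 0.796, -0.0]
wrist_force: [-0.6, -0.8, -0.6]
opening: 0.997
gripper_force: 0.0
t 11.1 p [ 0.543  -0.0838  0.108 ] yaw 105.48 z [-0. -0. -1.] F [-0.6  -0.84 -0.63] q6 -0.49 op 1.0
green n 134 z 0.1547 c [[ 0.56  -0.125]] ang 110.1
```

It really dropped this time: the green board's height went from 0.1686 to 0.1547 and the pad contact went to zero. I back off and rise.

```bash
python3 -m handwheel '[{"delta_pos":[-0.3,5,0],"rotation":[0,0,4]},{"delta_pos":[-0.3,5,-15],"rotation":[0,0,4]},{"delta_pos":[-0.3,5,-40],"rotation":[0,0,4]},{"delta_pos":[-0.3,5,-75],"rotation":[0,0,4]},{"delta_pos":[-0.3,5,-105],"rotation":[0,0,4]},{"delta_pos":[-0.3,5,-105],"rotation":[0,0,4]}]' 0
python3 - <<'E'
from h import *
P=head()
goto([.5735,-.333,.21],0)
p=P.reshape(-1,3)
d=np.hypot(p[:,0]-.5625,p[:,1]+.153);b=p[(d<.085)&(p[:,2]>.11)&(p[:,2]<.19)];print(np.percentile(b[:,2],[50,90,98]).round(4))
for n in(0,):
 q=p[(abs(p[:,0]-.571)<.035)&(p[:,1]<-.255)&(p[:,1]>-.30)&(p[:,2]>.12)&(p[:,2]<.16)]
 print('handle',cv2.minAreaRect((q[:,:2]*1000).astype(np.float32)))
E
```

```text
t: 11.75
ee_pos: [0.5497, -0.083, 0.2203]
ee_rot: [0.004, 0.632, 0.775, 0.002]
wrist_force: [0.3, -0.4, 0.4]
opening: 0.999
gripper_force: 0.0
t 11.75 p [ 0.5497 -0.083   0.2203] yaw 101.59 z [ 0.01  -0.002 -1.   ] F [ 0.34 -0.44  0.44] q6 -0.41 op 1.0
green n 457 z 0.1545 c [[ 0.566 -0.154]] ang 98.9
t 11.8 p [ 0.5492 -0.0829  0.2174] yaw 101.59 z [ 0.006 -0.001 -1.   ] F [ 0.49  0.59 -0.22] q6 -0.41 op 1.0
need [-249.9  -26.5    7.9]
[0.155  0.1631 0.1648]
handle ((567.044677734375, -273.81268310546875), (15.225845336914062, 36.30137634277344), 86.62163543701172)
```

The drop is confirmed with a clear view: jaw tops at 0.163, head at 98.9°. Next I close the gripper and go behind the handle, staying high.

```bash
python3 -m handwheel '[{"delta_pos":[-40,-4,0],"rotation":[0,0,4]},{"delta_pos":[-80,-8,0],"rotation":[0,0,8]},{"delta_pos":[-125,-13,0],"rotation":[0,0,8]},{"delta_pos":[-170,-18,0],"rotation":[0,0,8]},{"delta_pos":[-215,-23,0],"rotation":[0,0,8]},{"delta_pos":[-250,-26.5,0],"rotation":[0,0,8]},{"delta_pos":[-250,-26.5,0],"rotation":[0,0,8]},{"delta_pos":[-250,-26.5,0],"rotation":[0,0,8]},{"delta_pos":[-250,-26.5,0],"rotation":[0,0,8]}]' 1
python3 - <<'E'
from h import *
s,R=st()
for n in('scene','top'):
    P=cloud(cap(n)).reshape(-1,3)
    l=(P-s['ee_pos'])@R*1000
    l=l[(abs(l[:,0])<45)&(abs(l[:,1])<45)&(l[:,2]<60)&(l[:,2]>-110)]
    for a in range(-110,60,10):
        k=l[(l[:,2]>=a)&(l[:,2]<a+10)]
        if len(k):print(n,a,len(k),k.min(0).round(),k.max(0).round())
E
```

```text
t: 12.7
ee_pos: [0.5723, -0.3317, 0.2128]
ee_rot: [-0.0, 0.684, 0.729, 0.0]
wrist_force: [0.1, 0.6, 1.1]
opening: -0.0
gripper_force: 0.0
t 12.7 p [ 0.5723 -0.3317  0.2128] yaw 93.64 z [-0.     0.001 -1.   ] F [0.14 0.58 1.08] q6 -0.64 op -0.0
scene -110 95 [ -11.  -44. -110.] [  19.   44. -100.]
scene -100 102 [ -15.  -44. -100.] [ 18.  44. -90.]
scene -90 123 [-14. -42. -90.] [ 16.  44. -80.]
scene -80 90 [-12. -33. -80.] [ 16.  35. -70.]
scene -70 43 [ -9. -18. -70.] [ 12.  17. -60.]
scene -60 40 [  1. -11. -60.] [ 13.  15. -50.]
scene -50 37 [  1. -11. -50.] [ 13.  15. -40.]
scene -40 34 [  1. -11. -40.] [ 13.  15. -30.]
scene -30 6 [  5.  -5. -30.] [ 12.   7. -27.]
top -110 34 [   1.  -45. -110.] [  11.   44. -100.]
top -100 51 [ -1. -44. -99.] [ 11.  44. -90.]
top -90 55 [ -4. -42. -90.] [ 11.  42. -80.]
top -80 14 [ 10. -32. -80.] [ 13.  33. -70.]
```

The shut tips are 27 mm behind the reported TCP, as predicted, and the front face is at x +12. I lower them to about 0.136 and advance near to the handle.

```bash
python3 -m handwheel '[{"delta_pos":[0,0,30],"rotation":[0,0,0]},{"delta_pos":[0,0,60],"rotation":[0,0,0]},{"delta_pos":[0,0,85],"rotation":[0,0,0]},{"delta_pos":[0,0,104],"rotation":[0,0,0]},{"delta_pos":[0,0,104],"rotation":[0,0,0]},{"delta_pos":[10,0,104],"rotation":[0,0,0]},{"delta_pos":[20,0,104],"rotation":[0,0,0]},{"delta_pos":[28,0,104],"rotation":[0,0,0]},{"delta_pos":[28,0,104],"rotation":[0,0,0]}]' 1
python3 -c "
from h import *
st()"
```

```text
t: 13.7
ee_pos: [0.5712, -0.3036, 0.1108]
ee_rot: [0.001, 0.684, 0.729, 0.0]
wrist_force: [-0.8, 0.0, -0.2]
opening: -0.0
gripper_force: 0.0
t 13.7 p [ 0.5712 -0.3036  0.1108] yaw 93.68 z [ 0.002 -0.001 -1.   ] F [-0.79  0.04 -0.23] q6 -0.61 op -0.0
```

```bash
python3 -m handwheel '[{"delta_pos":[4,0,0],"rotation":[0,0,0]},{"delta_pos":[8,0,0],"rotation":[0,0,0]},{"delta_pos":[12,0,0],"rotation":[0,0,0]},{"delta_pos":[16,0,0],"rotation":[0,0,0]},{"delta_pos":[16,0,0],"rotation":[0,0,0]}]' 1
python3 -c "
from h import *
st()"
```

```text
t: 14.2
ee_pos: [0.5694, -0.2888, 0.109]
ee_rot: [-0.0, 0.685, 0.729, -0.0]
wrist_force: [-0.6, -1.0, -0.9]
opening: -0.002
gripper_force: 0.1
t 14.2 p [ 0.5694 -0.2888  0.109 ] yaw 93.59 z [-0. -0. -1.] F [-0.63 -1.02 -0.85] q6 -0.59 op -0.0
```

```bash
python3 -m handwheel '[{"delta_pos":[3,0,0],"rotation":[0,0,0]},{"delta_pos":[6,0,0],"rotation":[0,0,0]},{"delta_pos":[9,0,0],"rotation":[0,0,0]},{"delta_pos":[12,0,0],"rotation":[0,0,0]},{"delta_pos":[14,0,0],"rotation":[0,0,0]},{"delta_pos":[14,0,0],"rotation":[0,0,0]}]' 1
python3 -c "
from h import *
st()"
```

```text
t: 14.8
ee_pos: [0.5686, -0.2745, 0.109]
ee_rot: [-0.0, 0.685, 0.729, 0.0]
wrist_force: [-0.2, -1.0, -0.4]
opening: -0.0
gripper_force: 0.5
t 14.8 p [ 0.5686 -0.2745  0.109 ] yaw 93.6 z [-0.     0.001 -1.   ] F [-0.22 -0.98 -0.36] q6 -0.57 op -0.0
```

```bash
python3 -m handwheel '[{"delta_pos":[1,0,0],"rotation":[0,0,0]},{"delta_pos":[2,0,0],"rotation":[0,0,0]},{"delta_pos":[2,0,0],"rotation":[0,0,0]}]' 1
python3 - <<'E'
from h import *
P=cloud(cap('scene')).reshape(-1,3)
st()
q=P[(abs(P[:,0]-.571)<.035)&(P[:,1]<-.235)&(P[:,1]>-.30)&(P[:,2]>.145)&(P[:,2]<.156)]
print('handle',len(q),np.median(q,0).round(4),cv2.minAreaRect((q[:,:2]*1000).astype(np.float32)))
E
```

```text
t: 15.1
ee_pos: [0.5685, -0.2729, 0.1091]
ee_rot: [-0.0, 0.685, 0.729, 0.0]
wrist_force: [1.0, -2.0, -1.5]
opening: -0.001
gripper_force: 1.0
t 15.15 p [ 0.5685 -0.2729  0.1091] yaw 93.58 z [ 0.  0. -1.] F [ 0.94 -1.96 -1.45] q6 -0.56 op -0.0
handle 76 [ 0.5701 -0.2587  0.1521] ((571.2518310546875, -260.5716247558594), (41.9945182800293, 22.123220443725586), 7.96678352355957)
```

```bash
python3 -m handwheel '[{"delta_pos":[1,0,0],"rotation":[0,0,0]},{"delta_pos":[2,0,0],"rotation":[0,0,0]},{"delta_pos":[2,0,0],"rotation":[0,0,0]}]' 1
```

```text
t: 15.45
ee_pos: [0.5683, -0.2709, 0.109]
ee_rot: [-0.0, 0.685, 0.729, 0.0]
wrist_force: [1.3, -1.8, -0.7]
opening: 0.0
gripper_force: 1.1
```

```bash
python3 -m handwheel '[{"delta_pos":[1,0,0],"rotation":[0,0,0]},{"delta_pos":[2,0,0],"rotation":[0,0,0]},{"delta_pos":[2,0,0],"rotation":[0,0,0]}]' 1
```

```text
t: 15.75
ee_pos: [0.5682, -0.2688, 0.1091]
ee_rot: [-0.0, 0.685, 0.729, 0.0]
wrist_force: [2.2, -1.9, -1.8]
opening: -0.001
gripper_force: 1.0
```

```bash
python3 -m handwheel '[{"delta_pos":[1,0,0],"rotation":[0,0,0]},{"delta_pos":[2,0,0],"rotation":[0,0,0]},{"delta_pos":[2,0,0],"rotation":[0,0,0]}]' 1
```

```text
t: 16.05
ee_pos: [0.5681, -0.2681, 0.1091]
ee_rot: [0.001, 0.685, 0.729, -0.001]
wrist_force: [2.5, -7.4, -2.8]
opening: -0.0
gripper_force: 3.1
```

```bash
python3 -m handwheel '[{"delta_pos":[1,0,0],"rotation":[0,0,0]},{"delta_pos":[2,0,0],"rotation":[0,0,0]},{"delta_pos":[2,0,0],"rotation":[0,0,0]}]' 1
python3 - <<'E'
from h import *
P=cloud(cap('scene')).reshape(-1,3)
st()
for nm,A in(('start',np.load('c0.npz')['scene'].reshape(-1,3)),('now',P)):
 q=A[(abs(A[:,0]-.571)<.02)&(A[:,1]<-.235)&(A[:,1]>-.29)&(A[:,2]>.122)&(A[:,2]<.148)]
 print(nm,'inner face',len(q),np.percentile(q[:,1],[25,50,75]).round(4))
E
```

```text
t: 16.35
ee_pos: [0.5681, -0.2681, 0.1092]
ee_rot: [0.002, 0.685, 0.728, -0.001]
wrist_force: [4.0, -11.4, -4.0]
opening: 0.005
gripper_force: 6.1
t 16.4 p [ 0.5681 -0.2681  0.1092] yaw 93.45 z [ 0.001 -0.005 -1.   ] F [  4.55 -11.34  -3.46] q6 -0.55 op 0.0
start inner face 133 [-0.2719 -0.2706 -0.2689]
now inner face 2 [-0.2679 -0.2676 -0.2673]
```

The tool stopped dead at y −0.268, about where "home" should put it, with the force rising. I back off, rise, and check with a clear view.

```bash
python3 -m handwheel '[{"delta_pos":[-10,0,0],"rotation":[0,0,0]},{"delta_pos":[-30,0,0],"rotation":[0,0,0]},{"delta_pos":[-60,0,0],"rotation":[0,0,0]},{"delta_pos":[-60,0,-40],"rotation":[0,0,0]},{"delta_pos":[-60,0,-80],"rotation":[0,0,0]},{"delta_pos":[-100,0,-110],"rotation":[0,0,0]},{"delta_pos":[-140,0,-110],"rotation":[0,0,0]},{"delta_pos":[-140,0,-110],"rotation":[0,0,0]},{"delta_pos":[-140,0,-110],"rotation":[0,0,0]}]' 1
python3 - <<'E'
from h import *
a=cap('top');b=cap('scene');TA,SB=cloud(a),cloud(b);d=np.load('c0.npz')
for nm,A in(('start',d['scene']),('now',SB),('startT',d['top']),('nowT',TA)):
 A=A.reshape(-1,3)
 q=A[(abs(A[:,0]-.571)<.03)&(A[:,1]<-.242)&(A[:,1]>-.30)&(A[:,2]>.146)&(A[:,2]<.158)]
 print(nm,'handle top',len(q),np.median(q,0).round(4),np.percentile(q[:,1],[5,95]).round(4))
head()
T0=d['top']
for n,lo,hi,bx in(('brick',.02,.04,[.64,.8,-.30,-.14]),('bottle',.125,.145,[.62,.8,-.08,.08]),('tape',.012,.026,[.36,.48,-.08,.06]),('reel',.025,.045,[.5,.62,-.03,.09])):
    for P in(T0,TA):
        q,R=rect(P,lo,hi,bx);print(n,len(q),q.mean(0).round(4))
f=lambda c,y,x:cv2.resize(cv2.cvtColor(c['pixels'],cv2.COLOR_RGB2BGR)[y:y+140,x:x+180],None,fx=2.2,fy=3.5,interpolation=2)
cv2.imwrite('pics/f.png',np.hstack([f(a,120,160),f(b,130,180)]))
E
```

```text
t: 17.3
ee_pos: [0.5763, -0.405, 0.2178]
ee_rot: [-0.002, 0.685, 0.729, 0.0]
wrist_force: [-0.3, 0.7, -0.2]
opening: 0.0
gripper_force: 0.0
start handle top 77 [ 0.5722 -0.2728  0.1505] [-0.2814 -0.2677]
now handle top 33 [ 0.5701 -0.2528  0.1521] [-0.2583 -0.2462]
startT handle top 125 [ 0.5696 -0.2754  0.1519] [-0.2815 -0.2703]
nowT handle top 123 [ 0.5681 -0.2527  0.1518] [-0.258  -0.2475]
t 17.4 p [ 0.5767 -0.4037  0.2186] yaw 93.63 z [-0.001  0.002 -1.   ] F [-0.26 -0.52 -0.27] q6 -0.72 op 0.0
green n 492 z 0.1545 c [[ 0.566 -0.154]] ang 98.5
brick 945 [ 0.7148 -0.2214]
brick 950 [ 0.7146 -0.2212]
bottle 437 [ 0.7134 -0.0041]
bottle 434 [ 0.7136 -0.0044]
tape 384 [ 0.4266 -0.0322]
tape 385 [ 0.4267 -0.0324]
reel 374 [0.5534 0.0152]
reel 374 [0.5534 0.0151]
```

View pics/f.png

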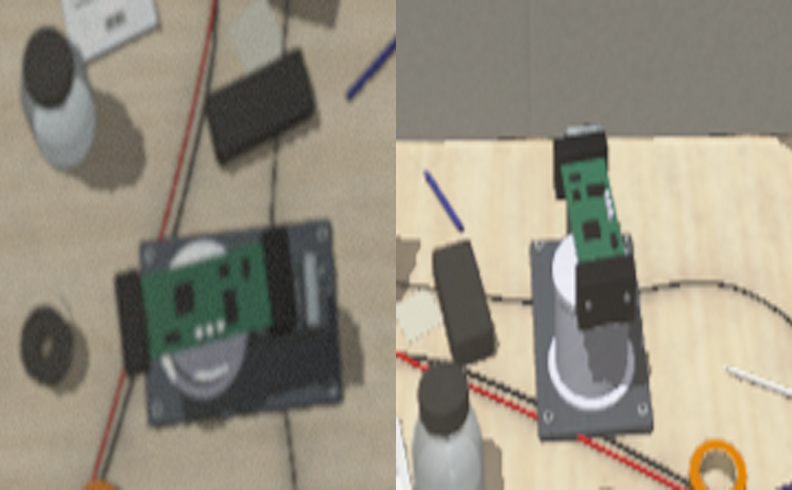

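The handle at (312,290) is 100 mm from the axis, which is home. The flange is flush on the housing and the bystanders are where they started. Handing in.

```bash
python3 -c "
from h import *
print(order.finish_job())"
```

```text
the job is handed in; nothing more can be done
None
```

Job handed in at about 17.5 s: the head turned about 95° and dropped 14 mm until its flange sat flush, the bolt stopped fully home with its handle 100 mm from the axis, and the bystanders measured unmoved to within 0.5 mm.

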